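# Cock a spring clamp, load a board and trip the clamp

### The job

Clamp the dark test board in the spring clamp fixture. Lift the clamp's wire loop by its handle bar and swing it back until its sear catches and holds it up by itself, without forcing it hard against the rubber buffer behind the catch; then lay the board flat in the nest between the pins, and finally press the trigger pad lightly so that the loop swings down and clamps the board. Leave the other things on the desk where they are.

Things in the scene. Friction and masses are not known exactly. Their poses are not given: they have to be found in the camera images.
- fixture: Clamp fixture, fixed to the desk: aluminium base plate 310 x 110 x 12 mm. Origin on the desk under the loop's hinge axis; x runs from the nest end (plate edge -175 mm) to the trigger end (+135 mm), z up. The nest is near -x, two hinge cheeks (58 mm high) stand at x = 0, the sear post (106 mm high) near x = +46 mm; the post's exact place along x is set differently each time.
- hinge (a point): Middle of the loop's hinge axis, 50 mm above the fixture's origin; the axis runs along the fixture's y. The sear catches the loop between 1.25 and 1.7 rad, unmarked: over the last 30 mm of handle travel before, the sear's nose drags (about 1 N), then drops behind the 50 mm bar; about 2.5 mm of travel later the loop meets the buffer. Let go, the caught loop sinks back 2 to 3 mm to the sear.
- swing (a joint): Angle of the sprung wire loop, rad. 0: down, level, pointing along the fixture's -x (its start); grows as the handle is lifted and swung back towards the trigger end; 1.57 is upright. A damped spring pulls it down: about 3.5 N at the handle when down, 5 to 6 N when up. Clamping the 8 mm thick board it reads about 0.05.
- loop: The wire loop (steel, U-shaped, 80 mm wide, 125 mm long), turning with joint swing. Origin in the middle of the hinge axis; its -x axis points to the handle. Bars cross it 50 and 80 mm from the hinge; a rubber foot hangs 34 mm below the latter and presses on the board.
- handle (a point): Middle of the loop's handle bar, 120 mm from the hinge: round steel bar 10 mm thick, 62 mm long between the side wires, along the fixture's y, 50 mm above the desk when down. Pinch it from above with fingers closing along the fixture's x; it turns between them. Free space: 31 mm towards the hinge, 26 mm below.
- buffer (a joint): Compression, m, of the sprung rubber buffer on the sear post that stops the loop just behind the catch; 0 when free. 12 N per mm, felt at the handle as about 1.5 N more per mm of handle travel. Over 3 mm is straining it: about 13 N more pull at the handle than the spring alone.
- trigger: Trigger pad: flat black pad 32 x 36 mm on the tail of the sear's rocking lever at the +x end, about 115 mm above the desk. Origin at the middle of its top face, axes as the fixture's. Pressing it straight down by 5 to 12 mm with 4 to 8 N frees the loop; it stops at about 18 mm.
- nest (a point): Centre of the nest on the base plate's top face (12 mm above the desk), at x = -108 mm in the fixture. The board's underside centre goes here, long side along the fixture's x. Eight pins, 8 mm thick, 9 mm high, with conical tops, leave 2.5 mm play round the board: two on each long side, 34 mm either way of the middle (the middle is free for fingers), two at each end.
- board: The test board: dark flat slab with six square chips, 90 x 50 mm, 8 mm thick (10 mm over the chips), about 30 g. Origin at the centre of its underside, x along the long side. It starts flat on the desk, left of the fixture. Either way round is right.
- tester: A bystander: black component tester, 52 x 68 x 20 mm, loose, lying beside the board (the two may be in each other's places). Leave it.
- spool: A bystander: upright solder spool, 37 mm thick, 62 mm high, loose, far left. Leave it.
There are look-alikes about, which are no part of the job. There is more than one size of the board; the job needs the larger.

How it is judged:
By the outcome, as a careful person would: the job done as asked, in the order asked, and still so for the second after the job is handed in, with the robot touching nothing.
It also fails if it takes over 72 s, if anything falls off the work surface, if the arm or the gripper's body presses on something with over 40 N, if the wrist force passes 120 N, or if a joint passes its speed limit or range.

### The arm

A 6-joint arm with a two-finger parallel gripper is mounted at the origin on the work surface; the furniture and walls round the work are solid. World frame = base frame: x ahead of the robot, y to its left, z up, the work surface at z = 0. Lengths are in m, angles in rad, forces in N, time in s.
With the tool pointing down it reaches from about 0.4 to 0.925 m from the base axis. Payload 3.4 kg.
Tool frame: the origin (TCP) lies midway between the tips of the shut fingers; the grasp point (between the pads) lies 19 mm behind it; z points along the fingers, y is the line along which they close (so a half turn about z gives the same grasp; the last joint's range is limited). The gripper opens to 85 mm and grips with 20 to 120 N. Pads are 22 mm wide; open, the fingers measure 114 mm over their backs; the gripper's body (76 mm by 85 mm) begins 54 mm behind the grasp point. The pads swing forward as they close: fully open they stand 13 mm farther back than shut.
Start: joints at [1.198, 0.307, 1.506, -0, 1.328, -0.073], TCP at [0.169, 0.55, 0.231] pointing down, gripper open.
Joint ranges: [-3.12, 3.12], [-1.05, 2.28], [0.14, 2.33], [-1.42, 4.57], [0.1, 2.73], [-2.68, 2.68]. Speed limits (rad/s): [2.57, 2.57, 3.14, 3.14, 3.14, 3.14].

### API

Orientations are given as [roll, pitch, yaw] about the fixed x, y, z axes, in that order (R = Rz(yaw) Ry(pitch) Rx(roll)).
In Python, from plant import * gives the robot as it stands.
- The arm moves only by the tool move_arm, never from a script. Its argument "plan" is a list of rows, each a list of 3 entries, a list of its own where there are three numbers: the shift along the world's x, y, z in mm, then the turn about the world's z in rad, then the finger opening in mm, from 0 to 85.4. In form: [[[dx, dy, dz], twist, claw], ...]. A call has 1 to 20 rows; each row shifts and turns the commanded pose from where the row before left it; what a row does not reach is not made up. A row lasts 1/12 s, in which the tool goes at most 41.7 mm and 7.16 degrees, less where a joint would pass 70% of its speed; a pose out of reach is approached as far as the arm can. A call is refused whole if a number of a shift passes 41.7 or a number of a turn 0.125, either way. A call with a gripper value outside its range is refused whole. The fingers move at their own pace and stop on an object; "newtons" is the grip in N (left out, the last holds). Time passes only in rows, so rows that do not move let the fingers close. It gives the time, the measured TCP pose, the force, the opening and the grip force at its end, in the units of the state.
- get_state(): the state, without advancing time (a new reading comes with each control period).
- get_image(name): name is "side" or "top" or "wrist"; returns a dict with "image" (384x512x3 uint8, red, green, blue), "vertical_fov" (degrees; the focal length in pixels is half the picture's height over the tangent of half this angle, whatever the lens; pixels are square), "cx", "cy" (the principal point, pixels), "dist_coeffs" ([k1, k2, p1, p2, k3] as OpenCV has them; the pictures are not rectified), "world_from_camera" (4x4, takes a point from camera to world coordinates). Camera axes: x right, y up, looking along -z (the intrinsics and any distortion apply to the point x, -y, -z); pixel columns grow to the right and rows downward; lengths in m; the calibration is good to about 2 mm. A picture is of the moment at which its call begins. There is no depth.
- sign_off(): hands the job in; it is judged then, once.
The state is a dict: "time": time; "q": joint angles; "joint_velocities": joint speeds; "effort": joint torques, N m; "eef_pos": TCP position; "tool_rot": TCP orientation; "ft_force": force on the tool from outside, world axes, zero at the start; "torque": the same for the moment, N m; "grip_width": finger opening in m; "gripper_force": force on a finger pad.
Only numpy, scipy, OpenCV 4.12 (cv2) and the standard library are available. Lean on these libraries where they do the work, as an engineer would, in place of code of your own. Each camera call takes 0.05 s, during which the arm holds its last target. There are 200 camera calls.

## Working session

There is one attempt and no reset: what is moved stays moved. The work goes in short steps, Python scripts to look and compute and a tool call to move; the robot and the scene stay as the last step left them, time stands still between calls to the robot, and variables do not carry over. Pictures are saved under pics/ and viewed, at most 12 in all, crops included, and the job is handed in when it is done.

Besides the shell and the picture viewer there is one more tool, called by a JSON object that holds its "api" and its "payload", one argument or row to a line. move_arm: Moves the arm, as the interface text tells. Its arguments: {"type":"object","properties":{"plan":{"type":"array","items":{"type":"array"}},"newtons":{"type":"number"}},"required":["plan"]}

```bash
mkdir -p pics; cat > h.py <<'E'
from plant import *
import numpy as np, cv2
def cam(n,save=None):
    d=get_image(n)
    if save: cv2.imwrite('pics/'+save,d['image'][:,:,::-1])
    return d
def K(d):
    h=d['image'].shape[0]; f=h/2/np.tan(np.radians(d['vertical_fov'])/2)
    return np.array([[f,0,d['cx']],[0,f,d['cy']],[0,0,1.]])
def ray(d,uv):
    p=cv2.undistortPoints(np.array(uv,float).reshape(-1,1,2),K(d),np.array(d['dist_coeffs'],float)).reshape(-1,2)
    v=np.c_[p[:,0],-p[:,1],-np.ones(len(p))]
    T=np.array(d['world_from_camera']); return T[:3,3],v@T[:3,:3].T
def onz(d,uv,z):
    o,v=ray(d,uv); return o+v*((z-o[2])/v[:,2])[:,None]
def proj(d,P):
    T=np.linalg.inv(np.array(d['world_from_camera'])); c=np.atleast_2d(P)@T[:3,:3].T+T[:3,3]
    c=c*[1,-1,-1]
    return cv2.projectPoints(c,np.zeros(3),np.zeros(3),K(d),np.array(d['dist_coeffs'],float))[0].reshape(-1,2)
E
python3 - <<'E'
from h import *
s=get_state(); print({k:np.round(v,3).tolist() for k,v in s.items()})
a=cam('top','top0.png'); b=cam('side','side0.png')
for d in (a,b): print(np.round(d['world_from_camera'],3).tolist(),d['vertical_fov'],d['cx'],d['cy'],d['dist_coeffs'])
E
```

```text
{'time': 0.0, 'q': [1.198, 0.308, 1.508, 0.0, 1.328, -0.074], 'joint_velocities': [-0.0, -0.0, -0.0, -0.0, 0.001, -0.001], 'effort': [0.001, -45.755, -25.191, 0.0, 0.013, 0.0], 'eef_pos': [0.169, 0.549, 0.23], 'tool_rot': [-3.14, -0.0, 2.843], 'ft_force': [0.235, -0.183, -0.346], 'torque': [-0.003, 0.069, -0.056], 'gripper_force': 0.0, 'grip_width': 0.085}
[[0.009, 0.999, -0.035, 0.544], [-1.0, 0.008, -0.021, 0.081], [-0.02, 0.035, 0.999, 0.929], [0.0, 0.0, 0.0, 1.0]] 48.998038416541604 254.56262939713005 200.9922405916126 [-0.15220421  0.          0.          0.          0.        ]
[[-0.931, 0.187, -0.314, 0.325], [-0.365, -0.468, 0.805, 0.787], [0.003, 0.864, 0.504, 0.532], [0.0, 0.0, 0.0, 1.0]] 57.64289090568841 256.8568950027859 192.67304851344593 [-0.10088257  0.          0.          0.          0.        ]
```

View pics/top0.png

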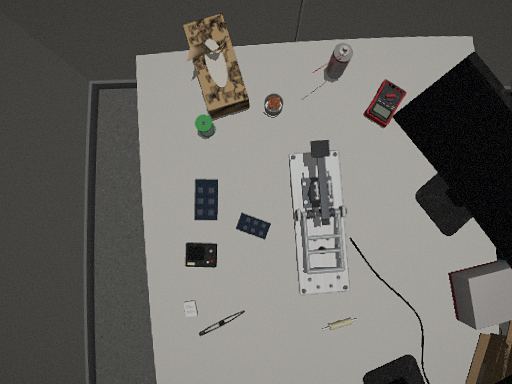

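View pics/side0.png

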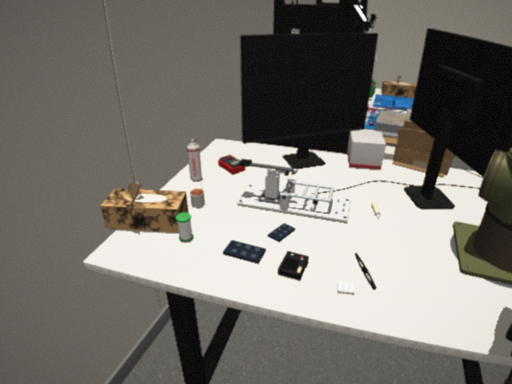

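The top view shows the fixture at about (320,220), with the nest at the bottom and the trigger pad at (319,149). The large board is at (206,200), the small look-alike at (253,225), the tester at (201,254) and the spool at (205,125). I'll zoom in on the fixture and measure the board.

```bash
python3 - <<'E'
from h import *
im=cv2.imread('pics/top0.png')
cv2.imwrite('pics/crop0.png',cv2.resize(im[130:305,270:370],None,fx=3.4,fy=3.4,interpolation=cv2.INTER_CUBIC))
d=cam('top')
g=d['image'][160:235,180:235].max(2)
m=(g<110).astype(np.uint8)
c=max(cv2.findContours(m,cv2.RETR_EXTERNAL,cv2.CHAIN_APPROX_NONE)[0],key=cv2.contourArea)
r=cv2.boxPoints(cv2.minAreaRect(c))+[180,160]
P=onz(d,r,0.008);print(r,P.round(4),P.mean(0),[np.linalg.norm(P[i]-P[i-1]) for i in range(4)])
e=P[1]-P[0];f=P[2]-P[1];print(np.arctan2(e[1],e[0]),np.arctan2(f[1],f[0]))
print(onz(d,[[291,153],[338,151],[348,290],[300,293]],.012).round(4), onz(d,[[319,149]],.115))
E
```

```text
[[194. 179.]
 [217. 179.]
 [217. 219.]
 [194. 219.]] [[0.6243 0.2339 0.008 ]
 [0.6245 0.1829 0.008 ]
 [0.5367 0.1818 0.008 ]
 [0.5361 0.2326 0.008 ]] [0.58038554 0.20777669 0.008     ] [np.float64(0.0881489625911616), np.float64(0.0509997832353643), np.float64(0.08787667986126439), np.float64(0.0508189007158561)]
-1.5654048235518105 -3.129243815710649
[[ 0.6825  0.0209  0.012 ]
 [ 0.6881 -0.0826  0.012 ]
 [ 0.3839 -0.1061  0.012 ]
 [ 0.3772 -0.001   0.012 ]] [[ 0.67539336 -0.02697768  0.115     ]]
```

View pics/crop0.png

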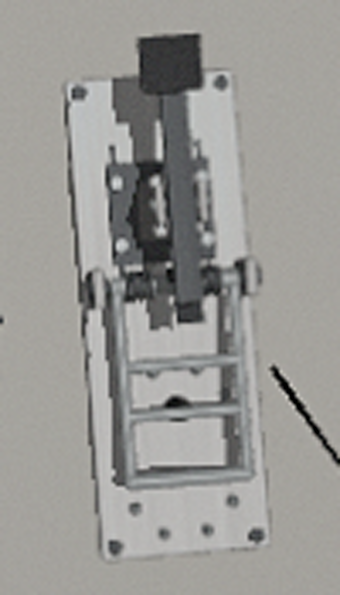

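The crop shows the plate corners at about (289,154), (338,151), (349,291) and (300,295), and the handle bar centre at about (325.6,270). The loop is down.

```bash
python3 - <<'E'
from h import *
d=cam('top')
c=np.array([[66,83],[232,72],[270,548],[103,560]])/3.4+[270,130]-.5
P=onz(d,c,.012)[:,:2]; print(P.round(4))
for i,j in((3,0),(2,1)): v=P[j]-P[i];print(np.linalg.norm(v),np.arctan2(v[1],v[0]))
y=np.mean([np.arctan2(*(P[j]-P[i])[::-1]) for i,j in((3,0),(2,1))]);u=np.array([np.cos(y),np.sin(y)])
o=P.mean(0)+.02*u;print('yaw',y,'orig',o,'handle pred',o-.12*u,'nest',o-.108*u)
hp=np.array([[189,476],[128,482],[250,470]])/3.4+[270,130]-.5
print('handle seen',onz(d,hp,.05).round(4)); print('trig',onz(d,np.array([[170,60]])/3.4+[270,130],.115))
E
```

```text
[[ 6.804e-01  2.550e-02]
 [ 6.888e-01 -8.200e-02]
 [ 3.824e-01 -1.081e-01]
 [ 3.745e-01 -6.000e-04]]
0.30703589562719696 0.08483632309943678
0.3074935273123754 0.08519520842337153
yaw 0.08501576576140416 orig [ 0.55146338 -0.03961256] handle pred [ 0.43189678 -0.04980217] nest [ 0.44385344 -0.04878321]
handle seen [[ 0.4336 -0.0495  0.05  ]
 [ 0.4297 -0.012   0.05  ]
 [ 0.4373 -0.0872  0.05  ]]
trig [[ 0.67807784 -0.02894022  0.115     ]]
```

{"api": "move_arm", "payload": {
  "plan": [
    [[15, -13, 0], -0.03, 60],
    [[29, -25, 0], -0.06, 30],
    [[29, -25, 0], -0.06, 30],
    [[29, -25, 0], -0.06, 30],
    [[29, -25, 0], -0.06, 30],
    [[29, -25, 0], -0.06, 30],
    [[29, -25, 0], -0.06, 30],
    [[29, -25, 0], -0.06, 30],
    [[29, -25, 0], -0.06, 30],
    [[29, -27, 0], -0.06, 30],
    [[5, -35, 0], -0.06, 30],
    [[0, -35, -5], -0.06, 30],
    [[0, -35, -5], -0.06, 30],
    [[-3, -35, -5], -0.06, 30],
    [[-3, -35, -5], -0.06, 30],
    [[-3, -35, -5], -0.067, 30],
    [[-3, -35, -5], -0.07, 30],
    [[-3, -35, 0], -0.07, 30],
    [[-2, -35, 0], -0.07, 30],
    [[0, -28, 0], -0.06, 30]
  ],
  "newtons": 30
}}

```text
time: 1.87
eef_pos: [0.4322, -0.0356, 0.2012]
tool_rot: [-3.141, 0.0, 1.632]
ft_force: [0.5, -0.5, -0.7]
grip_width: 0.0295
gripper_force: 0.0
```

{"api": "move_arm", "payload": {
  "plan": [
    [[0, -16, 0], 0, 30],
    [[0, 0, 0], 0, 30],
    [[0, 0, 0], 0, 30]
  ]
}}

```text
time: 2.12
eef_pos: [0.4332, -0.05, 0.2012]
tool_rot: [-3.141, -0.001, 1.633]
ft_force: [-0.1, 0.3, 0.2]
grip_width: 0.0302
gripper_force: 0.0
```

```bash
python3 - <<'E'
from h import *
s=get_state(); print({k:np.round(s[k],4).tolist() for k in('time','q','eef_pos','tool_rot','ft_force','grip_width')})
d=cam('wrist','w0.png'); print(np.round(d['world_from_camera'],3).tolist())
print(proj(d,[[.433,-.0497,.05],[.5515,-.0396,.05]]))
E
```

```text
{'time': 2.1167, 'q': [-0.2123, 0.1407, 1.8215, 0.0006, 1.1797, -0.275], 'eef_pos': [0.4332, -0.05, 0.2012], 'tool_rot': [-3.1414, -0.0006, 1.6333], 'ft_force': [-0.0846, 0.2632, 0.2051], 'grip_width': 0.0302}
[[0.998, -0.061, -0.019, 0.428], [0.064, 0.948, 0.311, 0.029], [-0.001, -0.312, 0.95, 0.344], [0.0, 0.0, 0.0, 1.0]]
[[258.09813073 177.20181968]
 [362.90073615 175.12647115]]
```

View pics/w0.png

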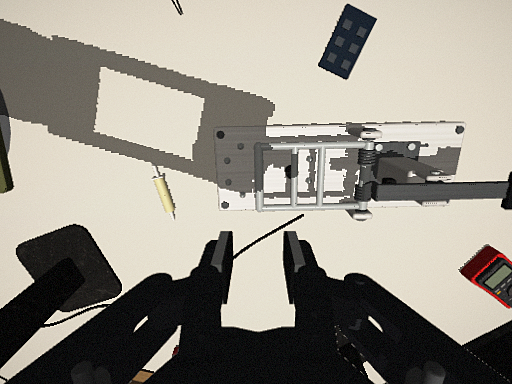

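The wrist view shows the handle bar at (260,177), against a prediction of (258,177), and the hinge near (364,175). The estimate is good to about 2 mm, so I'll descend and pinch.

{"api": "move_arm", "payload": {
  "plan": [
    [[1.5, 0, -10], 0.023, 30],
    [[0, 0, -25], 0, 30],
    [[0, 0, -30], 0, 30],
    [[0, 0, -30], 0, 30],
    [[0, 0, -25], 0, 30],
    [[0, 0, -20], 0, 30],
    [[0, 0, -14], 0, 30],
    [[0, 0, -9], 0, 30],
    [[0, 0, -5], 0, 30],
    [[0, 0, 0], 0, 30]
  ]
}}

```text
time: 3.0
eef_pos: [0.4341, -0.0482, 0.0324]
tool_rot: [-3.139, -0.001, 1.661]
ft_force: [0.0, 0.9, 0.8]
grip_width: 0.0301
gripper_force: 0.0
```

{"api": "move_arm", "payload": {
  "plan": [
    [[0, 0, 0], 0, 20],
    [[0, 0, 0], 0, 14],
    [[0, 0, 0], 0, 10],
    [[0, 0, 0], 0, 6],
    [[0, 0, 0], 0, 4],
    [[0, 0, 0], 0, 4],
    [[0, 0, 0], 0, 4]
  ],
  "newtons": 30
}}

```text
time: 3.58
eef_pos: [0.4343, -0.0493, 0.0336]
tool_rot: [-3.141, -0.0, 1.658]
ft_force: [-2.4, 2.5, 5.5]
grip_width: 0.0087
gripper_force: 29.6
```

{"api": "move_arm", "payload": {
  "plan": [
    [[0.4, 0, 9.6], 0, 4],
    [[1.1, 0.1, 9.5], 0, 4],
    [[1.9, 0.2, 9.4], 0, 4],
    [[2.6, 0.2, 9.2], 0, 4],
    [[3.4, 0.3, 9.0], 0, 4],
    [[4.1, 0.3, 8.7], 0, 4],
    [[4.7, 0.4, 8.3], 0, 4],
    [[5.4, 0.5, 7.9], 0, 4],
    [[6.0, 0.5, 7.5], 0, 4],
    [[6.6, 0.6, 7.0], 0, 4],
    [[7.1, 0.6, 6.4], 0, 4],
    [[7.6, 0.6, 5.8], 0, 4],
    [[0, 0, 0], 0, 4],
    [[0, 0, 0], 0, 4]
  ]
}}

```text
time: 4.75
eef_pos: [0.478, -0.0454, 0.1307]
tool_rot: [-3.127, -0.001, 1.66]
ft_force: [-15.6, -2.0, 9.8]
grip_width: 0.0087
gripper_force: 29.9
```

```bash
cat > t.py <<'E'
from h import *
s=get_state();O=np.array([.5515+.0005,-.0396]);u=np.array([np.cos(.085),np.sin(.085)])
p=s['eef_pos'];x=(p[:2]-O)@u;z=p[2]+.0165-.05
th=np.arctan2(z,-x);f=s['ft_force'];F=np.dot([f[:2]@u,f[2]],[np.sin(th),np.cos(th)])
print(s['time'],p.round(4),'theta',th.round(3),'r',np.hypot(x,z).round(4),'Ftan',F.round(2),f.round(2),'Frad',np.dot([f[:2]@u,f[2]],[-np.cos(th),np.sin(th)]).round(2),s['grip_width'])
E
python3 t.py
```

```text
4.75 [ 0.478  -0.0454  0.1307] theta 0.918 r 0.1223 Ftan -6.57 [-15.61  -2.04   9.76] Frad 17.3 0.0087061723112596
```

{"api": "move_arm", "payload": {
  "plan": [
    [[-2.5, -0.2, 0], 0, 4],
    [[-2.5, -0.2, 0], 0, 4],
    [[0, 0, 0], 0, 4],
    [[0, 0, 0], 0, 4]
  ]
}}

```text
time: 5.08
eef_pos: [0.4775, -0.0455, 0.1305]
tool_rot: [-3.135, -0.001, 1.659]
ft_force: [-5.7, 0.0, -2.2]
grip_width: 0.0084
gripper_force: 29.8
```

```bash
python3 t.py; python3 - <<'E'
from h import *
d=cam('wrist','w1.png'); cam('side','s1.png')
a=cv2.imread('pics/w1.png');b=cv2.imread('pics/s1.png')[120:280,190:390]
b=cv2.resize(b,(480,384),interpolation=cv2.INTER_CUBIC)
cv2.imwrite('pics/c1.png',cv2.resize(np.hstack([a[:,100:420],b]),(800,384)))
E
```

```text
5.0833 [ 0.4775 -0.0455  0.1305] theta 0.914 r 0.1224 Ftan -5.82 [-5.65  0.02 -2.23] Frad 1.67 0.008419643387117783
```

View pics/c1.png

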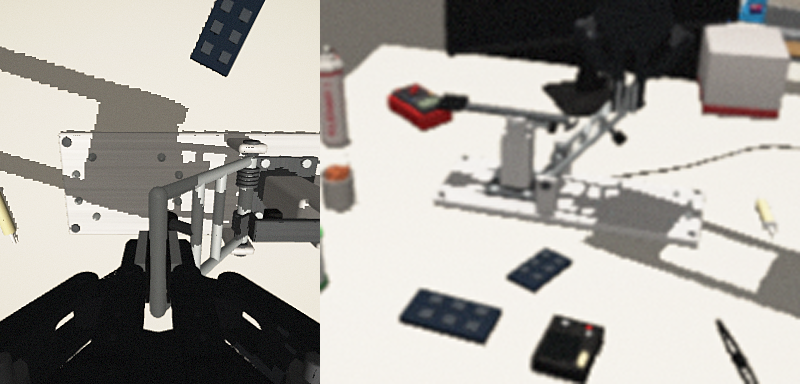

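The wrist view shows the bar pinched centrally, and the side view shows the loop raised to about 0.92 rad with the sear arm still free. The radial force is gone, so I'll continue along the arc in small steps.

{"api": "move_arm", "payload": {
  "plan": [
    [[3.9, 0.3, 2.8], 0, 4],
    [[4.0, 0.3, 2.7], 0, 4],
    [[4.1, 0.3, 2.5], 0, 4],
    [[4.2, 0.4, 2.3], 0, 4],
    [[0, 0, 0], 0, 4]
  ]
}}

```text
time: 5.6
eef_pos: [0.4928, -0.0442, 0.1418]
tool_rot: [-3.133, -0.001, 1.659]
ft_force: [-12.4, -0.3, 9.1]
grip_width: 0.0086
gripper_force: 30.4
```

```bash
python3 t.py
```

```text
5.6 [ 0.4928 -0.0442  0.1418] theta 1.07 r 0.1235 Ftan -6.49 [-12.38  -0.29   9.05] Frad 13.88 0.008604250813634253
```

```bash
sed -i 's/.5515+.0005/.5515+.004/; s/.0165-.05/.0105-.05/' t.py; python3 t.py
```

```text
5.6 [ 0.4928 -0.0442  0.1418] theta 1.02 r 0.1201 Ftan -5.8 [-12.38  -0.29   9.05] Frad 14.18 0.008604250813634253
```

{"api": "move_arm", "payload": {
  "plan": [
    [[1.8, 0.2, 4.0], 0, 4],
    [[3.1, 0.3, 1.8], 0, 4],
    [[0, 0, 0], 0, 4]
  ]
}}

```text
time: 5.85
eef_pos: [0.5016, -0.0435, 0.1473]
tool_rot: [-3.14, -0.001, 1.659]
ft_force: [-4.1, 1.5, -5.7]
grip_width: 0.0085
gripper_force: 30.2
```

```bash
python3 t.py
```

```text
5.85 [ 0.5016 -0.0435  0.1473] theta 1.106 r 0.1206 Ftan -6.09 [-4.12  1.5  -5.66] Frad -3.27 0.00847882465184436
```

{"api": "move_arm", "payload": {
  "plan": [
    [[2.3, 0.2, 0.6], 0, 4],
    [[2.2, 0.2, 1.0], 0, 4],
    [[0, 0, 0], 0, 4]
  ]
}}

```text
time: 6.1
eef_pos: [0.5056, -0.0432, 0.1492]
tool_rot: [-3.139, -0.001, 1.659]
ft_force: [-5.7, 0.9, -2.3]
grip_width: 0.0085
gripper_force: 30.4
```

```bash
python3 t.py
```

```text
6.1 [ 0.5056 -0.0432  0.1492] theta 1.143 r 0.1206 Ftan -6.06 [-5.72  0.85 -2.27] Frad 0.27 0.008460298418790814
```

{"api": "move_arm", "payload": {
  "plan": [
    [[2.2, 0.2, 0.9], 0, 4],
    [[2.2, 0.2, 0.9], 0, 4],
    [[0, 0, 0], 0, 4]
  ]
}}

```text
time: 6.35
eef_pos: [0.5095, -0.0428, 0.151]
tool_rot: [-3.138, -0.001, 1.659]
ft_force: [-7.5, 0.4, -1.5]
grip_width: 0.0088
gripper_force: 30.4
```

```bash
python3 t.py
```

```text
6.35 [ 0.5095 -0.0428  0.151 ] theta 1.179 r 0.1207 Ftan -7.47 [-7.53  0.42 -1.5 ] Frad 1.47 0.008794806993997544
```

{"api": "move_arm", "payload": {
  "plan": [
    [[2.2, 0.2, 1.0], 0, 4],
    [[2.2, 0.2, 1.0], 0, 4],
    [[2.3, 0.2, 0.9], 0, 4],
    [[0, 0, 0], 0, 4]
  ]
}}

```text
time: 6.68
eef_pos: [0.5154, -0.0423, 0.1535]
tool_rot: [-3.137, -0.001, 1.659]
ft_force: [-8.2, -0.1, -2.1]
grip_width: 0.0086
gripper_force: 30.1
```

```bash
python3 t.py
```

```text
6.6833 [ 0.5154 -0.0423  0.1535] theta 1.232 r 0.1209 Ftan -8.44 [-8.23 -0.05 -2.11] Frad 0.74 0.008605673272715495
```

{"api": "move_arm", "payload": {
  "plan": [
    [[2.3, 0.2, 0.8], 0, 4],
    [[2.3, 0.2, 0.7], 0, 4],
    [[0, 0, 0], 0, 4]
  ]
}}

```text
time: 6.93
eef_pos: [0.5201, -0.0419, 0.1552]
tool_rot: [-3.137, -0.001, 1.659]
ft_force: [-7.0, 0.5, -2.1]
grip_width: 0.0082
gripper_force: 30.1
```

```bash
python3 t.py
```

```text
6.9333 [ 0.5201 -0.0419  0.1552] theta 1.273 r 0.121 Ftan -7.29 [-7.03  0.53 -2.14] Frad -0.01 0.008196377137532995
```

{"api": "move_arm", "payload": {
  "plan": [
    [[2.3, 0.2, 0.7], 0, 4],
    [[2.3, 0.2, 0.6], 0, 4],
    [[0, 0, 0], 0, 4]
  ]
}}

```text
time: 7.18
eef_pos: [0.5252, -0.0415, 0.1567]
tool_rot: [-3.138, -0.0, 1.659]
ft_force: [-6.9, 0.4, -0.7]
grip_width: 0.0088
gripper_force: 30.1
```

```bash
python3 t.py
```

```text
7.1833 [ 0.5252 -0.0415  0.1567] theta 1.317 r 0.1211 Ftan -6.78 [-6.86  0.36 -0.74] Frad 0.99 0.008792158886380984
```

{"api": "move_arm", "payload": {
  "plan": [
    [[2.3, 0.2, 0.6], 0, 4],
    [[0, 0, 0], 0, 4]
  ]
}}

```text
time: 7.35
eef_pos: [0.5275, -0.0413, 0.1574]
tool_rot: [-3.138, -0.0, 1.659]
ft_force: [-7.0, 1.1, -1.2]
grip_width: 0.0086
gripper_force: 30.0
```

```bash
python3 t.py
```

```text
7.35 [ 0.5275 -0.0413  0.1574] theta 1.338 r 0.1211 Ftan -7.01 [-7.04  1.06 -1.17] Frad 0.46 0.00860982143809007
```

{"api": "move_arm", "payload": {
  "plan": [
    [[2.3, 0.2, 0.6], 0, 4],
    [[0, 0, 0], 0, 4]
  ]
}}

```text
time: 7.52
eef_pos: [0.5295, -0.0411, 0.1578]
tool_rot: [-3.138, -0.0, 1.659]
ft_force: [-6.6, -0.0, -0.2]
grip_width: 0.0084
gripper_force: 30.0
```

```bash
python3 t.py
```

```text
7.5167 [ 0.5295 -0.0411  0.1578] theta 1.354 r 0.1211 Ftan -6.51 [-6.64 -0.02 -0.23] Frad 1.2 0.00840725084064063
```

{"api": "move_arm", "payload": {
  "plan": [
    [[2.3, 0.2, 0.5], 0, 4],
    [[0, 0, 0], 0, 4]
  ]
}}

```text
time: 7.68
eef_pos: [0.5321, -0.0409, 0.1585]
tool_rot: [-3.138, -0.0, 1.659]
ft_force: [-6.5, 0.1, -0.5]
grip_width: 0.0085
gripper_force: 29.9
```

```bash
python3 t.py
```

```text
7.6833 [ 0.5321 -0.0409  0.1585] theta 1.376 r 0.1212 Ftan -6.4 [-6.45  0.14 -0.55] Frad 0.7 0.00845344790744904
```

{"api": "move_arm", "payload": {
  "plan": [
    [[2.4, 0.2, 0.5], 0, 4],
    [[0, 0, 0], 0, 4]
  ]
}}

```text
time: 7.85
eef_pos: [0.5347, -0.0407, 0.1591]
tool_rot: [-3.139, -0.0, 1.659]
ft_force: [-6.5, 0.4, 0.1]
grip_width: 0.0084
gripper_force: 29.8
```

```bash
python3 t.py
```

```text
7.85 [ 0.5347 -0.0407  0.1591] theta 1.399 r 0.1214 Ftan -6.31 [-6.48  0.38  0.07] Frad 1.17 0.008366238495650217
```

{"api": "move_arm", "payload": {
  "plan": [
    [[2.4, 0.2, 0.4], 0, 4],
    [[0, 0, 0], 0, 4]
  ]
}}

```text
time: 8.02
eef_pos: [0.5373, -0.0405, 0.1596]
tool_rot: [-3.139, -0.0, 1.659]
ft_force: [-6.5, 1.4, -0.6]
grip_width: 0.0086
gripper_force: 29.8
```

```bash
python3 t.py
```

```text
8.0167 [ 0.5373 -0.0405  0.1596] theta 1.421 r 0.1215 Ftan -6.43 [-6.55  1.38 -0.63] Frad 0.34 0.008587864004129272
```

{"api": "move_arm", "payload": {
  "plan": [
    [[2.4, 0.2, 0.4], 0, 4],
    [[0, 0, 0], 0, 4]
  ]
}}

```text
time: 8.18
eef_pos: [0.5398, -0.0403, 0.1599]
tool_rot: [-3.139, -0.0, 1.659]
ft_force: [-6.5, 0.7, -1.2]
grip_width: 0.0083
gripper_force: 29.7
```

```bash
python3 t.py
```

```text
8.1833 [ 0.5398 -0.0403  0.1599] theta 1.441 r 0.1214 Ftan -6.5 [-6.49  0.72 -1.17] Frad -0.34 0.008303211900336779
```

{"api": "move_arm", "payload": {
  "plan": [
    [[2.4, 0.2, 0.3], 0, 4],
    [[0, 0, 0], 0, 4]
  ]
}}

```text
time: 8.35
eef_pos: [0.5423, -0.04, 0.1603]
tool_rot: [-3.139, -0.0, 1.659]
ft_force: [-6.2, 0.2, 0.5]
grip_width: 0.0084
gripper_force: 29.8
```

```bash
python3 t.py
```

```text
8.35 [ 0.5423 -0.04    0.1603] theta 1.462 r 0.1215 Ftan -6.07 [-6.2   0.21  0.51] Frad 1.17 0.008389422237044626
```

{"api": "move_arm", "payload": {
  "plan": [
    [[2.4, 0.2, 0.3], 0, 4],
    [[0, 0, 0], 0, 4]
  ]
}}

```text
time: 8.52
eef_pos: [0.5444, -0.0398, 0.1607]
tool_rot: [-3.139, -0.0, 1.659]
ft_force: [-7.8, 0.4, 1.8]
grip_width: 0.0087
gripper_force: 29.7
```

```bash
python3 t.py
```

```text
8.5167 [ 0.5444 -0.0398  0.1607] theta 1.48 r 0.1217 Ftan -7.55 [-7.8   0.37  1.75] Frad 2.45 0.008675623214471455
```

{"api": "move_arm", "payload": {
  "plan": [
    [[2.4, 0.2, 0.2], 0, 4],
    [[0, 0, 0], 0, 4]
  ]
}}

```text
time: 8.68
eef_pos: [0.5456, -0.0397, 0.1607]
tool_rot: [-3.137, -0.0, 1.659]
ft_force: [-9.9, -0.7, 3.0]
grip_width: 0.0086
gripper_force: 30.0
```

```bash
python3 t.py
```

```text
8.6833 [ 0.5456 -0.0397  0.1607] theta 1.49 r 0.1216 Ftan -9.66 [-9.92 -0.66  2.98] Frad 3.77 0.008603786159070655
```

Force is rising 1.5 N/mm, so that is the buffer, about 0.8 mm compressed and past the catch. Backing off to see whether the sear holds.

{"api": "move_arm", "payload": {
  "plan": [
    [[-2.4, -0.2, 0.2], 0, 4],
    [[-2.4, -0.2, -0.2], 0, 4],
    [[-2.0, -0.2, -0.2], 0, 4],
    [[-1.0, -0.1, -0.1], 0, 4],
    [[0, 0, 0], 0, 4]
  ]
}}

```text
time: 9.1
eef_pos: [0.5408, -0.0402, 0.1604]
tool_rot: [3.14, -0.0, 1.659]
ft_force: [-2.8, 2.2, -5.5]
grip_width: 0.0088
gripper_force: 29.2
```

```bash
python3 t.py
```

```text
9.1 [ 0.5408 -0.0402  0.1604] theta 1.45 r 0.1218 Ftan -3.28 [-2.83  2.19 -5.46] Frad -5.1 0.008758095162486384
```

{"api": "move_arm", "payload": {
  "plan": [
    [[-1.2, -0.1, -0.5], 0, 4],
    [[-1.2, -0.1, -0.4], 0, 4],
    [[0, 0, 0], 0, 4]
  ]
}}

```text
time: 9.35
eef_pos: [0.5402, -0.0403, 0.1603]
tool_rot: [3.136, -0.0, 1.659]
ft_force: [2.9, 4.3, -2.7]
grip_width: 0.0086
gripper_force: 29.4
```

```bash
python3 t.py
```

```text
9.35 [ 0.5402 -0.0403  0.1603] theta 1.445 r 0.1218 Ftan 2.88 [ 2.89  4.32 -2.65] Frad -3.04 0.008605042875360453
```

The sear holds: the loop stays put while the command retreats. Releasing and lifting.

{"api": "move_arm", "payload": {
  "plan": [
    [[1.2, 0.1, -0.3], 0, 4],
    [[0, 0, 0], 0, 10],
    [[0, 0, 0], 0, 20],
    [[0, 0, 0], 0, 36],
    [[0, 0, 0], 0, 40],
    [[0, 0, 0], 0, 40],
    [[0, 0, 6], 0, 40],
    [[0, 0, 15], 0, 40],
    [[0, 0, 25], 0, 40],
    [[0, 0, 25], 0, 40],
    [[0, 0, 15], 0, 40],
    [[0, 0, 5], 0, 40]
  ]
}}

```text
time: 10.35
eef_pos: [0.5406, -0.041, 0.2536]
tool_rot: [3.136, 0.002, 1.659]
ft_force: [0.9, -0.1, -0.5]
grip_width: 0.0399
gripper_force: 0.0
```

```bash
python3 - <<'E'
from h import *
s=get_state(); print({k:np.round(s[k],4).tolist() for k in('time','q','eef_pos','tool_rot','ft_force','grip_width')})
d=cam('side','s2.png')
cv2.imwrite('pics/c2.png',cv2.resize(cv2.imread('pics/s2.png')[110:280,190:390],(700,595),interpolation=cv2.INTER_CUBIC))
E
```

```text
{'time': 10.35, 'q': [-0.1535, 0.2412, 1.5437, -0.0003, 1.3508, -0.2414], 'eef_pos': [0.5406, -0.041, 0.2536], 'tool_rot': [3.1359, 0.0017, 1.6587], 'ft_force': [0.9053, -0.1445, -0.5181], 'grip_width': 0.0399}
```

View pics/c2.png

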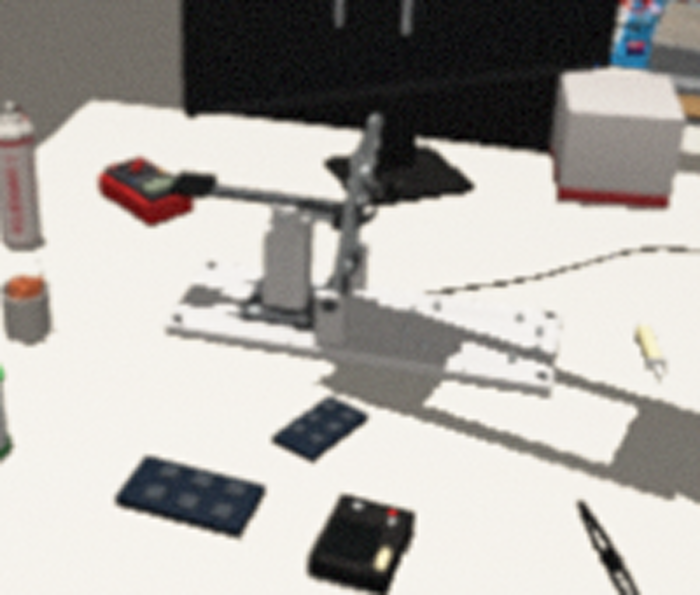

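The side view shows the loop standing upright and held by the sear, its top at about (375,120). The gripper is clear. Next is the board.

{"api": "move_arm", "payload": {
  "plan": [
    [[1, 8, 0], 0.08, 50],
    [[3, 19, 0], 0.115, 70],
    [[3, 20, 0], 0.115, 70],
    [[3, 20, 0], 0.115, 70],
    [[3, 20, 0], 0.115, 70],
    [[3, 20, -5], 0.115, 70],
    [[3, 20, -10], 0.115, 70],
    [[3, 20, -10], 0.115, 70],
    [[3, 20, -10], 0.115, 70],
    [[3, 20, -10], 0.115, 70],
    [[3, 20, -10], 0.115, 70],
    [[3, 20, -10], 0.115, 70],
    [[3, 15, -5], 0.115, 70],
    [[2, 7, 0], 0.033, 70],
    [[0, 0, 0], 0, 70],
    [[0, 0, 0], 0, 70]
  ]
}}

```text
time: 11.73
eef_pos: [0.5776, 0.2081, 0.1796]
tool_rot: [-3.141, -0.001, -3.133]
ft_force: [-0.2, 0.3, -0.1]
grip_width: 0.0697
gripper_force: 0.0
```

```bash
python3 - <<'E'
from h import *
s=get_state(); print({k:np.round(s[k],4).tolist() for k in('time','q','eef_pos','tool_rot','grip_width')})
d=cam('wrist','w2.png')
print('pred',proj(d,[[.5804,.2078,.008]]))
im=d['image'].astype(int); m=((im[:,:,2]-im[:,:,0]>8)&(im.max(2)<120)).astype(np.uint8)
m=cv2.morphologyEx(m,cv2.MORPH_CLOSE,np.ones((9,9)))
for c in cv2.findContours(m,cv2.RETR_EXTERNAL,cv2.CHAIN_APPROX_NONE)[0]:
    if cv2.contourArea(c)<800: continue
    P=onz(d,c.reshape(-1,2),.008)[:,:2]; r=cv2.minAreaRect((P*1000).astype(np.float32)); print(cv2.contourArea(c),c.reshape(-1,2).mean(0),r)
E
```

```text
{'time': 11.7333, 'q': [0.2774, 0.402, 1.4934, -0.0007, 1.2475, -1.3016], 'eef_pos': [0.5776, 0.2081, 0.1796], 'tool_rot': [-3.1406, -0.001, -3.1332], 'grip_width': 0.0697}
pred [[257.78147983 176.19363269]]
909.0 [212.02121212 356.29393939] ((878.5867919921875, 141.361083984375), (101.01038360595703, 91.7029037475586), 0.8239049911499023)
1487.0 [457.55274262 359.59493671] ((874.4495239257812, 534.7872314453125), (119.19512176513672, 120.0381851196289), 83.54780578613281)
1816.0 [310.33741648 357.59910913] ((870.6254272460938, 292.089111328125), (133.10894775390625, 185.89083862304688), 5.860586643218994)
2738.5 [257.35023041 174.46082949] ((580.2732543945312, 207.38568115234375), (88.8984146118164, 48.44673538208008), 0.10247363150119781)
1841.0 [167.1627907  127.12209302] ((523.8230590820312, 103.71188354492188), (67.90035247802734, 37.38006591796875), 70.91461944580078)
```

View pics/w2.png

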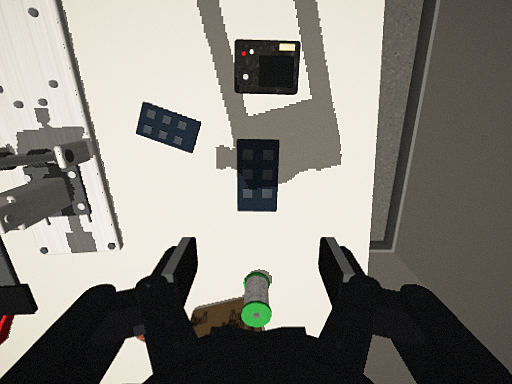

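The wrist view shows the board at (257,175), matching the prediction (0.580, 0.2076, yaw about 0). The spool at (257,290) is well to +x and the tester is clear at (267,65). Descending.

{"api": "move_arm", "payload": {
  "plan": [
    [[2.7, -0.5, -10], 0, 70],
    [[0, 0, -28], 0, 70],
    [[0, 0, -36], 0, 70],
    [[0, 0, -36], 0, 70],
    [[0, 0, -30], 0, 70],
    [[0, 0, -20], 0, 70],
    [[0, 0, -12], 0, 70],
    [[0, 0, -7], 0, 64],
    [[0, 0, -3], 0, 62],
    [[0, 0, 0], 0, 60],
    [[0, 0, 0], 0, 60]
  ]
}}

```text
time: 12.7
eef_pos: [0.5818, 0.208, -0.0007]
tool_rot: [3.141, 0.002, -3.132]
ft_force: [0.7, 0.3, -0.1]
grip_width: 0.0602
gripper_force: 0.0
```

{"api": "move_arm", "payload": {
  "plan": [
    [[0, 0, 0], 0, 56],
    [[0, 0, 0], 0, 52],
    [[0, 0, 0], 0, 48],
    [[0, 0, 0], 0, 44],
    [[0, 0, 0], 0, 42],
    [[0, 0, 0], 0, 42]
  ],
  "newtons": 25
}}

```text
time: 13.2
eef_pos: [0.5816, 0.2082, -0.0004]
tool_rot: [3.141, 0.003, -3.131]
ft_force: [-1.8, 0.5, 6.1]
grip_width: 0.0489
gripper_force: 25.9
```

{"api": "move_arm", "payload": {
  "plan": [
    [[0, 0, 4], 0, 42],
    [[0, 0, 10], 0, 42],
    [[0, 0, 20], 0, 42],
    [[0, 0, 30], 0, 42],
    [[-5, -5, 30], 0, 42],
    [[-13, -14, 30], 0.01, 42],
    [[-20, -22, 20], 0.01, 42],
    [[-20, -22, 6], 0.01, 42],
    [[-20, -22, 0], 0.01, 42],
    [[-20, -22, 0], 0.01, 42],
    [[-20, -22, 0], 0.01, 42],
    [[-12, -14, 0], 0.01, 42],
    [[-5, -5, 0], 0.007, 42],
    [[0, 0, 0], 0, 42],
    [[0, 0, 0], 0, 42]
  ]
}}

```text
time: 14.45
eef_pos: [0.4466, 0.0602, 0.1488]
tool_rot: [3.141, 0.002, -3.055]
ft_force: [0.3, -0.5, -1.2]
grip_width: 0.0493
gripper_force: 26.2
```

```bash
python3 - <<'E'
from h import *
s=get_state(); print({k:np.round(s[k],4).tolist() for k in('time','q','eef_pos','tool_rot','grip_width','gripper_force','ft_force')})
w=cam('wrist','w3.png'); t=cam('top','t3.png')
np.save('cal.npy',np.array([w,t],dtype=object),allow_pickle=True)
O=np.array([.5535,-.0396]);u=np.array([np.cos(.085),np.sin(.085)]);v=np.array([-u[1],u[0]])
N=[*(O-.108*u),.021]
pw=proj(w,[N])[0];pt=proj(t,[N])[0];print(pw,pt)
def crop(n,p,r,k):
    im=cv2.imread('pics/'+n);x0,y0=max(0,int(p[0])-r),max(0,int(p[1])-r);print(n,x0,y0,k)
    c=im[y0:y0+2*r,x0:x0+2*r]; return cv2.resize(c,(390,int(390*c.shape[0]/c.shape[1])),interpolation=cv2.INTER_CUBIC)
a=crop('t3.png',pt,32,1);b=cv2.resize(cv2.imread('pics/w3.png'),(390,292))
H=max(len(a),len(b));f=lambda q:np.vstack([q,np.zeros((H-len(q),390,3),np.uint8)])
cv2.imwrite('pics/c3.png',np.hstack([f(a),f(b)]))
E
```

```text
{'time': 14.45, 'q': [0.0398, 0.2211, 1.8737, 0.0006, 1.0446, -1.6175], 'eef_pos': [0.4466, 0.0602, 0.1488], 'tool_rot': [3.1412, 0.0022, -3.0553], 'grip_width': 0.0493, 'gripper_force': 26.2131, 'ft_force': [0.2834, -0.4543, -1.2206]}
[153.83784756 174.56079263] [322.85201543 262.09833952]
t3.png 290 230 1
```

View pics/c3.png

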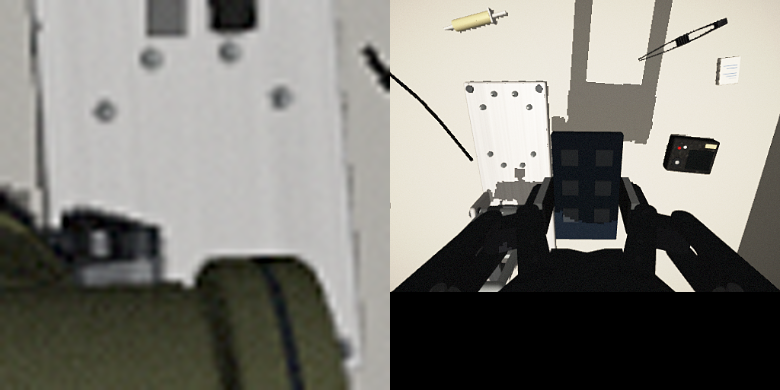

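The wrist view shows all 8 pins (around (122–188, 122–217) at full size) and the board held level, its far edge near row 173 and columns 212–305. Measuring both in this view.

```bash
python3 - <<'E'
from h import *
w=np.load('cal.npy',allow_pickle=True)[0]; im=w['image'].astype(int); g=im.mean(2)
gu=[(136.5,123),(164,122),(122,140.5),(182.5,140.5),(131,202),(188,202),(148,217),(173,217)]
u=np.array([np.cos(.085),np.sin(.085)]);v=np.array([-u[1],u[0]]);O=np.array([.5535,-.0396]);C=O-.108*u
L=[]
for x,y in gu:
    x0,y0=int(x)-6,int(y)-6; p=g[y0:y0+13,x0:x0+13]; b=np.percentile(p,75); k=np.clip(b-25-p,0,None); yy,xx=np.mgrid[y0:y0+13,x0:x0+13]
    c=[(k*xx).sum()/k.sum(),(k*yy).sum()/k.sum()]; P=onz(w,[c],.018)[0,:2]; L.append(P)
    print(np.round(c,1),P.round(4),'fix rel nest mm',((P-C)@u*1000).round(1),((P-C)@v*1000).round(1))
L=np.array(L);print('nest centre',L.mean(0), 'yaws',[np.arctan2(*(L[b]-L[a])[::-1]).round(3) for a,b in((0,6),(1,7),(2,4),(3,5))])
m=((im[:,:,2]-im[:,:,0]>3)&(g<110)).astype(np.uint8); m[:, :195]=0;m[:,320:]=0;m[:160]=0
for r in (180,190,200,210,220): q=np.where(m[r])[0]; print(r,q.min(),q.max(), onz(w,[[q.min(),r],[q.max(),r]],.157)[:,:2].round(4).tolist())
for c in (220,230,240,250,260,270,280,290,300): q=np.where(m[:,c])[0]; print(c,q.min(),onz(w,[[c,q.min()]],.157)[0,:2].round(4))
E
```

```text
[136.5 123.2] [ 0.3952 -0.0655] fix rel nest mm -51.9 -12.4
[164.  123.2] [ 0.3928 -0.0381] fix rel nest mm -51.9 15.1
[122.  140.5] [ 0.4137 -0.0811] fix rel nest mm -34.8 -29.5
[182.8 140.4] [ 0.4083 -0.0194] fix rel nest mm -35.0 32.5
[131.5 202.1] [ 0.4801 -0.0754] fix rel nest mm 31.8 -29.4
[188.1 202.1] [ 0.4747 -0.0137] fix rel nest mm 31.7 32.5
[149.1 216.6] [ 0.4958 -0.0569] fix rel nest mm 49.0 -12.3
[173.  218.6] [ 0.4958 -0.0303] fix rel nest mm 51.3 14.2
nest centre [ 0.44455473 -0.04753955] yaws [np.float64(0.086), np.float64(0.076), np.float64(0.086), np.float64(0.086)]
180 212 305 [[0.406, 0.0325], [0.4018, 0.0807]]
190 213 304 [[0.4114, 0.0332], [0.4072, 0.081]]
200 213 302 [[0.417, 0.0334], [0.4129, 0.0807]]
210 214 302 [[0.4227, 0.0342], [0.4186, 0.0815]]
220 214 302 [[0.4286, 0.0344], [0.4244, 0.0823]]
220 173 [0.4019 0.0365]
230 173 [0.4014 0.0417]
240 173 [0.401  0.0468]
250 173 [0.4005 0.0519]
260 174 [0.4006 0.0571]
270 173 [0.3996 0.0622]
280 173 [0.3992 0.0673]
290 174 [0.3992 0.0725]
300 175 [0.3993 0.0778]
```

{"api": "move_arm", "payload": {
  "plan": [
    [[0, -8, 0], 0, 42],
    [[-0.5, -16, 0], 0, 42],
    [[0, -22, 0], 0, 42],
    [[0, -22, 0], 0, 42],
    [[0, -20, 0], 0, 42],
    [[0, -14, -5], 0, 42],
    [[0, -6.2, -12], 0, 42],
    [[0, 0, -22], 0, 42],
    [[0, 0, -28], 0, 42],
    [[0, 0, -25], 0, 42],
    [[0, 0, -18], 0, 42],
    [[0, 0, -9], 0, 42],
    [[0, 0, -4], 0, 42],
    [[0, 0, 0], 0, 42],
    [[0, 0, 0], 0, 42]
  ]
}}

```text
time: 15.8
eef_pos: [0.4458, -0.0483, 0.0251]
tool_rot: [-3.141, 0.0, -3.054]
ft_force: [-0.1, 0.0, 0.6]
grip_width: 0.0494
gripper_force: 26.2
```

{"api": "move_arm", "payload": {
  "plan": [
    [[0, 0, 0], 0, 42],
    [[0, 0, 0], 0, 42]
  ]
}}

```text
time: 15.97
eef_pos: [0.446, -0.0484, 0.0259]
tool_rot: [-3.141, 0.002, -3.054]
ft_force: [-0.5, -1.0, 0.3]
grip_width: 0.049
gripper_force: 26.2
```

{"api": "move_arm", "payload": {
  "plan": [
    [[0, 0.3, -3], 0, 42],
    [[0, 0, -3], 0, 42],
    [[0, 0, -2.5], 0, 42],
    [[0, 0, -2], 0, 42],
    [[0, 0, -1.5], 0, 42],
    [[0, 0, 0], 0, 42],
    [[0, 0, 0], 0, 42]
  ]
}}

```text
time: 16.55
eef_pos: [0.4449, -0.048, 0.0129]
tool_rot: [3.141, -0.0, -3.054]
ft_force: [-0.2, -0.0, -0.7]
grip_width: 0.0492
gripper_force: 26.2
```

{"api": "move_arm", "payload": {
  "plan": [
    [[0, 0, -1.2], 0, 42],
    [[0, 0, 0], 0, 46],
    [[0, 0, 0], 0, 52],
    [[0, 0, 0], 0, 60],
    [[0, 0, 0], 0, 64],
    [[0, 0, 0], 0, 64],
    [[0, 0, 5], 0, 64],
    [[0, 0, 15], 0, 64],
    [[0, 0, 25], 0, 64],
    [[0, 0, 30], 0, 64],
    [[0, 0, 30], 0, 64],
    [[0, 0, 30], 0, 64],
    [[0, 0, 15], 0, 64],
    [[0, 0, 0], 0, 64]
  ]
}}

```text
time: 17.72
eef_pos: [0.4478, -0.0485, 0.166]
tool_rot: [-3.139, 0.008, -3.054]
ft_force: [1.2, 0.0, -0.5]
grip_width: 0.0642
gripper_force: 0.0
```

```bash
python3 - <<'E'
from h import *
s=get_state(); print({k:np.round(s[k],4).tolist() for k in('time','eef_pos','tool_rot','ft_force')})
w=cam('wrist','w4.png'); t=cam('side','s4.png')
a=cv2.resize(cv2.imread('pics/w4.png')[60:300,120:400],(420,360),interpolation=cv2.INTER_CUBIC)
b=cv2.resize(cv2.imread('pics/s4.png')[130:250,220:370],(380,360),interpolation=cv2.INTER_CUBIC)
cv2.imwrite('pics/c4.png',np.hstack([a,b]))
E
```

```text
{'time': 17.7167, 'eef_pos': [0.4478, -0.0485, 0.166], 'tool_rot': [-3.1391, 0.0083, -3.0543], 'ft_force': [1.1544, 0.0163, -0.5066]}
```

View pics/c4.png

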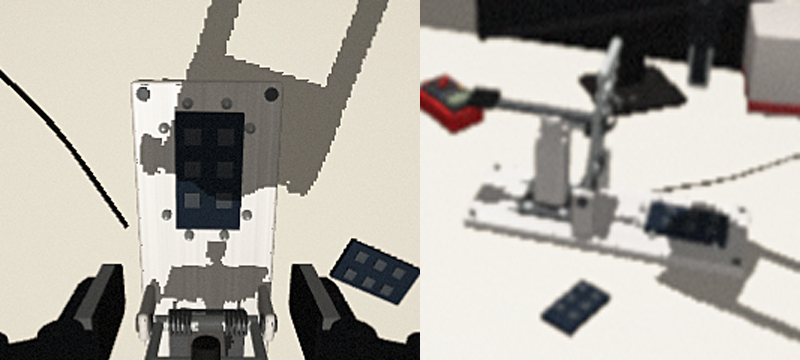

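The board lies flat and centred within all eight pins, and the loop is still up. Now over the top to the trigger pad.

{"api": "move_arm", "payload": {
  "plan": [
    [[0, 0, 15], 0, 40],
    [[0, 0, 30], 0, 10],
    [[0, 0, 30], 0, 0],
    [[8, 0.5, 10], 0, 0],
    [[20, 1.7, 0], 0, 0],
    [[32, 2.7, 0], 0, 0],
    [[32, 2.7, 0], 0, 0],
    [[32, 2.7, 0], 0, 0],
    [[32, 2.7, 0], 0, 0],
    [[32, 2.7, 0], 0, 0],
    [[26, 2.2, 0], 0, 0],
    [[12, 1, 0], 0, 0],
    [[4.2, 0.5, -10], 0, 0],
    [[0, 0, -25], 0, 0],
    [[0, 0, -30], 0, 0],
    [[0, 0, -20], 0, 0],
    [[0, 0, -10], 0, 0],
    [[0, 0, -5], 0, 0],
    [[0, 0, 0], 0, 0]
  ]
}}

```text
time: 19.4
eef_pos: [0.6737, -0.0286, 0.1449]
tool_rot: [3.141, -0.004, -3.055]
ft_force: [-0.5, 0.1, 0.3]
grip_width: -0.0003
gripper_force: 0.0
```

```bash
python3 - <<'E'
from h import *
s=get_state(); print({k:np.round(s[k],4).tolist() for k in('time','eef_pos','tool_rot','ft_force','grip_width')})
t=cam('side','s5.png');w=cam('wrist','w5.png')
print(proj(t,[s['eef_pos'],[.678,-.029,.115]]),proj(w,[s['eef_pos'],[.678,-.029,.115]]))
a=cv2.resize(cv2.imread('pics/w5.png')[60:384,100:420],(400,400),interpolation=cv2.INTER_CUBIC)
b=cv2.resize(cv2.imread('pics/s5.png')[110:230,210:330],(400,400),interpolation=cv2.INTER_CUBIC)
cv2.imwrite('pics/c5.png',np.hstack([a,b]))
E
```

```text
{'time': 19.4, 'eef_pos': [0.6737, -0.0286, 0.1449], 'tool_rot': [3.1409, -0.0039, -3.0545], 'ft_force': [-0.5252, 0.0985, 0.3172], 'grip_width': -0.0003}
[[246.68097583 151.72042617]
 [245.44090657 161.24754938]] [[258.34340696 242.13262178]
 [257.10751486 226.93738445]]
```

View pics/c5.png

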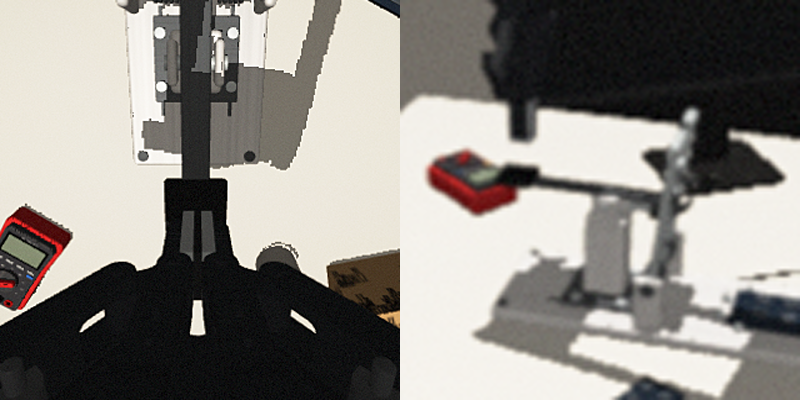

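The fingertip is above the pad (side view: tip at (522,138), pad at (520,175)). Lowering to contact, then pressing in small steps.

{"api": "move_arm", "payload": {
  "plan": [
    [[2, 0, -8], 0, 0],
    [[0, 0, -8], 0, 0],
    [[0, 0, -6], 0, 0],
    [[0, 0, -4], 0, 0],
    [[0, 0, -3], 0, 0],
    [[0, 0, 0], 0, 0]
  ]
}}

```text
time: 20.0
eef_pos: [0.6767, -0.0285, 0.1169]
tool_rot: [3.141, -0.002, -3.054]
ft_force: [-0.3, -0.2, -0.1]
grip_width: 0.0
gripper_force: 0.0
```

{"api": "move_arm", "payload": {
  "plan": [
    [[0, 0, -2], 0, 0],
    [[0, 0, -2], 0, 0],
    [[0, 0, 0], 0, 0]
  ]
}}

```text
time: 20.25
eef_pos: [0.6777, -0.0286, 0.1142]
tool_rot: [-3.141, 0.001, -3.054]
ft_force: [0.7, 0.4, 0.3]
grip_width: -0.0004
gripper_force: 0.0
```

{"api": "move_arm", "payload": {
  "plan": [
    [[0, 0, -2], 0, 0],
    [[0, 0, 0], 0, 0]
  ]
}}

```text
time: 20.42
eef_pos: [0.6779, -0.0286, 0.1126]
tool_rot: [-3.141, 0.002, -3.054]
ft_force: [1.1, -0.2, 3.0]
grip_width: -0.0
gripper_force: 1.5
```

Contact at about z 0.113. Pressing on.

{"api": "move_arm", "payload": {
  "plan": [
    [[0, 0, -2], 0, 0],
    [[0, 0, -2], 0, 0],
    [[0, 0, 0], 0, 0]
  ]
}}

```text
time: 20.67
eef_pos: [0.6771, -0.0286, 0.1074]
tool_rot: [3.142, -0.0, -3.054]
ft_force: [0.2, -1.2, 1.7]
grip_width: 0.0004
gripper_force: 0.9
```

{"api": "move_arm", "payload": {
  "plan": [
    [[0, 0, -1.5], 0, 0],
    [[0, 0, -1], 0, 0],
    [[0, 0, 0], 0, 0]
  ]
}}

```text
time: 20.92
eef_pos: [0.6773, -0.0286, 0.1051]
tool_rot: [3.142, -0.0, -3.054]
ft_force: [0.5, 0.6, 1.3]
grip_width: 0.0002
gripper_force: 0.9
```

```bash
python3 - <<'E'
from h import *
s=get_state();t=cam('side','s6.png');a=cv2.imread('pics/s5.png').astype(int);b=cv2.imread('pics/s6.png').astype(int)
# loop region upright: change vs previous picture
m=abs(a-b).max(2)>40; print(s['ft_force'],s['eef_pos'],m[135:190,275:300].sum(), m[150:220,300:350].sum())
E
```

```text
[0.45027914 0.56690749 1.32875947] [ 0.67733567 -0.02857579  0.10506685] 297 282
```

The pressing force fell and the loop region changed, so it has released. Retracting upward and checking.

{"api": "move_arm", "payload": {
  "plan": [
    [[0, 0, 3], 0, 0],
    [[0, 0, 10], 0, 0],
    [[0, 0, 25], 0, 0],
    [[0, 0, 30], 0, 0],
    [[0, 0, 30], 0, 0],
    [[0, 0, 15], 0, 0],
    [[0, 0, 0], 0, 0],
    [[0, 0, 0], 0, 0],
    [[0, 0, 0], 0, 0],
    [[0, 0, 0], 0, 0]
  ]
}}

```text
time: 21.8
eef_pos: [0.6759, -0.0285, 0.2165]
tool_rot: [3.141, -0.004, -3.054]
ft_force: [-0.2, -0.6, 0.8]
grip_width: -0.0001
gripper_force: 0.0
```

```bash
python3 - <<'E'
from h import *
print(get_state()['ft_force'],get_state()['eef_pos'])
t=cam('side','s7.png');cam('top','t7.png')
a=cv2.resize(cv2.imread('pics/t7.png')[110:310,170:370],(400,400),interpolation=cv2.INTER_CUBIC)
b=cv2.resize(cv2.imread('pics/s7.png')[120:280,210:370],(400,400),interpolation=cv2.INTER_CUBIC)
cv2.imwrite('pics/c7.png',np.hstack([a,b]))
E
```

```text
[-0.22871582 -0.5888486   0.77300878] [ 0.67589268 -0.02845243  0.21653652]
```

View pics/c7.png

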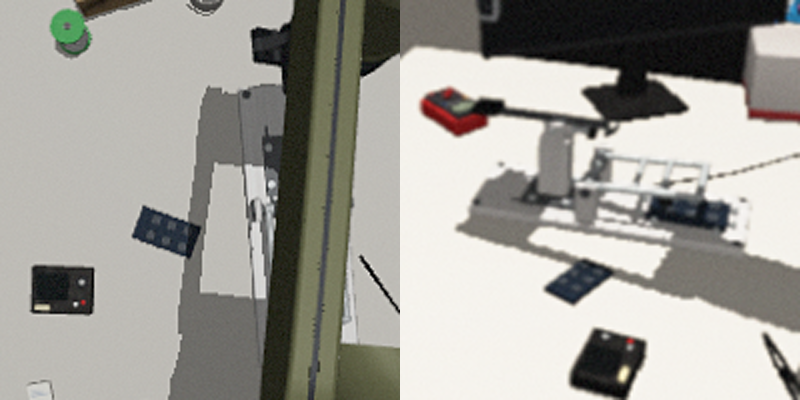

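The side view shows the loop down over the board in the nest, nearly level. The spool, tester and small board haven't moved, and the arm touches nothing. Handing in.

```bash
python3 -c "
from plant import *
print(sign_off())"
```

```text
the job is handed in; nothing more can be done
None
```

The larger test board is clamped in the nest: the sear caught and held the loop with about 0.8 mm of buffer compression, and a light press on the trigger brought it down. I handed the job in at about 22 s, with the bystanders left where they were.

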